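# Run down the new sealing strip round the filter well

### The job

A new self-adhesive rubber sealing strip has just been laid round the rim of the open filter well and has to be pressed down so that it sticks. With the fingertips, go along the whole strip in one direction with light pressure, starting at its left-hand end by the hinge, along the left side, round the front and back along the right side to the other end by the hinge; left and right are as seen from the robot, in front of the cabinet. Do not bear down hard on it, leave the flap folded back and everything in the well and on the bench where it is, and finish with the hand clear.

Things in the scene. Friction and masses are not known exactly. Their poses are not given: they have to be found in the camera images.
- cabinet: plywood cabinet with grey sides, fixed to the bench, 278 mm wide, 354 mm deep. Its x axis points away from the robot, y to the robot's left, z up. Origin on the bench under the middle of the well, which fills the front half: inside 138 (x) x 242 (y) mm, walls 18 mm thick, rim 150 mm and well floor 75 mm above the bench. Nothing on it is higher than 163 mm
- flap (a joint): angle of the cabinet's top flap (rad): 0 = folded right back, lying on the deck behind the well, its upper face 160 mm above the bench as at the start; grows as it swings up and over towards closed. Its hinge runs 27 mm beyond the ends of the strip
- strip_start (a point): The black rubber strip, 12 mm wide with a round back, 8 mm high, stuck along the middle of the rim on three sides (a U), is level; it is elastic and gives a fraction of a millimetre under a light finger. Closed fingertips may overhang it. This point: end of the strip's left leg, by the hinge: on the middle line of the strip's crown, in the cabinet's frame at (65, 130, 158) mm
- left_corner (a point): where the middle lines of left leg and front run meet, on the strip's crown: (-75, 130, 158) mm in the cabinet's frame
- right_corner (a point): where the middle lines of front run and right leg meet, on the strip's crown: (-75, -130, 158) mm in the cabinet's frame
- strip_end (a point): end of the strip's right leg, by the hinge, on the middle line of the strip's crown: (65, -130, 158) mm in the cabinet's frame
- strip_01: length 1 of 10 of the one continuous sealing strip (45 mm long, no visible joint to the next): left leg, at the hinge end; origin at the middle of its crown, axes as the cabinet's
- strip_02: length 2 of 10 of the one continuous sealing strip (45 mm long, no visible joint to the next): left leg, middle; origin at the middle of its crown, axes as the cabinet's
- strip_03: length 3 of 10 of the one continuous sealing strip (45 mm long, no visible joint to the next): left leg, towards the left front corner; origin at the middle of its crown, axes as the cabinet's
- strip_04: length 4 of 10 of the one continuous sealing strip (65 mm long, no visible joint to the next): front run, at the left front corner; origin at the middle of its crown, axes as the cabinet's
- strip_05: length 5 of 10 of the one continuous sealing strip (65 mm long, no visible joint to the next): front run, left of the middle; origin at the middle of its crown, axes as the cabinet's
- strip_06: length 6 of 10 of the one continuous sealing strip (65 mm long, no visible joint to the next): front run, right of the middle; origin at the middle of its crown, axes as the cabinet's
- strip_07: length 7 of 10 of the one continuous sealing strip (65 mm long, no visible joint to the next): front run, at the right front corner; origin at the middle of its crown, axes as the cabinet's
- strip_08: length 8 of 10 of the one continuous sealing strip (45 mm long, no visible joint to the next): right leg, next to the right front corner; origin at the middle of its crown, axes as the cabinet's
- strip_09: length 9 of 10 of the one continuous sealing strip (45 mm long, no visible joint to the next): right leg, middle; origin at the middle of its crown, axes as the cabinet's
- strip_10: length 10 of 10 of the one continuous sealing strip (45 mm long, no visible joint to the next): right leg, at the hinge end; origin at the middle of its crown, axes as the cabinet's
- filter_box_a: polariser filter in a clear snap box, 62 x 62 x 16 mm, lying loose on the floor of the well; origin under its middle
- filter_box_b: second polariser filter in a clear snap box, 62 x 62 x 16 mm, lying loose in the well; origin under its middle
- blower: red silicone blower with a black nozzle, 48 mm thick and 107 mm long, lying loose in the well with its top about 27 mm below the plywood rim; origin under its middle
- hex_key: steel hex key, 78 x 32 mm, 6 mm thick, lying loose in the well; origin under its middle
- silica_dispenser: white and clear silica dispenser with a blue push button, 36 x 52 x 31 mm, loose in the well; origin under its middle
- filter_wrench: yellow plastic filter wrench, an open hoop 78 mm across with two grips, 10 mm thick, lying loose on the bench; origin under the middle of the hoop
- strip_roll: what is left of the black sealing strip, wound on a core: a flat roll of 84 mm diameter, 12 mm high, lying loose on the bench; origin under its middle
- lens: black camera lens with a red ring, 73 mm diameter, 82 mm high, standing loose on the bench; origin under its middle

How it is judged:
By the outcome, as a careful person would: the job done as asked, in the order asked, and still so for the second after the job is handed in, with the robot touching nothing.
It also fails if it takes over 58 s, if anything falls off the work surface, if the arm or the gripper's body presses on something with over 40 N, if the wrist force passes 120 N, or if a joint passes its speed limit or range.

### The arm

A 6-joint arm with a two-finger parallel gripper is mounted at the origin on the work surface. World frame = base frame: x ahead of the robot, y to its left, z up, the work surface at z = 0. Lengths are in m, angles in rad, forces in N, time in s.
With the tool pointing down it reaches from about 0.35 to 0.775 m from the base axis. Payload 7.3 kg.
Tool frame: the origin (TCP) lies between the finger pads; the fingertips stand 17 mm ahead of it and the grasp point (between the pads) lies 2 mm behind it; z points along the fingers, y is the line along which they close (so a half turn about z gives the same grasp; the last joint's range is limited). The gripper opens to 92 mm and grips with 3 to 60 N. Pads are 19 mm wide; open, the fingers measure 130 mm over their backs; the gripper's body (75 mm by 190 mm) begins 47 mm behind the grasp point.
Start: joints at [1.041, 0.342, 1.524, -0, 1.275, -0.146], TCP at [0.197, 0.487, 0.244] pointing down, gripper open.
Joint ranges: [-2.53, 2.53], [-0.77, 2.02], [0.04, 2.7], [-1, 4.14], [0.28, 2.66], [-3.11, 3.11]. Speed limits (rad/s): [2.57, 2.57, 3.14, 3.14, 3.14, 3.14].

### API

Orientations are given as [roll, pitch, yaw] about the fixed x, y, z axes, in that order (R = Rz(yaw) Ry(pitch) Rx(roll)).
In Python, from cell import robot, optics gives the robot as it stands.
- The arm moves only by the tool play_rows, never from a script. Its argument "rows" is a list of rows, each a list of 7 numbers: the shift along the tool's x, y, z in cm, then the turn, a rotation vector about the tool's x, y, z in rad, then the opening, from 0 (shut) to 1 (fully open). In form: [[tx, ty, tz, wx, wy, wz, grip], ...]. A call has 1 to 20 rows; each row is the pose to reach, as a shift and turn from the pose commanded when the call began, along the tool's axes at that moment; what a row does not reach only later rows make up. A row lasts 1/10 s, in which the tool goes at most 50 mm and 8.59 degrees, less where a joint would pass 70% of its speed; a pose out of reach is approached as far as the arm can. A call with a gripper value outside its range is refused whole. The fingers move at their own pace and stop on an object; "squeeze" is the grip in N (left out, the last holds). Time passes only in rows, so rows that repeat a pose let the fingers close. It gives the time, the measured TCP pose, the force, the opening and the grip force at its end, in the units of the state.
- robot.observe(): the state, without advancing time (a new reading comes with each control period).
- optics.read_camera(name): name is "scene" or "top"; returns (picture, depth): 480x640x3 uint8, red, green, blue; 480x640 float32, m along the optical axis (not along the pixel's ray), 0 where there is no reading.
- optics.camera_model(name): a dict with "fx", "fy", "cx", "cy" (pixels), "origin" and "rotation" of the camera in the world. Camera axes: x right, y up, looking along -z (the intrinsics and any distortion apply to the point x, -y, -z); pixel columns grow to the right and rows downward; lengths in m; the calibration is good to about 2 mm. A picture is of the moment at which its call begins. camera_model takes no time and is no camera call.
- robot.hand_in(): hands the job in; it is judged then, once.
The state is a dict: "time": time; "qpos": joint angles; "qvel": joint speeds; "joint_efforts": joint torques, N m; "tool_pos": TCP position; "tool_rot": TCP orientation; "contact_force": force on the tool from outside, world axes, zero at the start; "torque": the same for the moment, N m; "opening": finger opening in m; "grip_force": force on a finger pad.
Only numpy, scipy, OpenCV 4.12 (cv2) and the standard library are available. Lean on these libraries where they do the work, as an engineer would, in place of code of your own. Each camera call takes 0.05 s, during which the arm holds its last target. There are 200 camera calls.

## Working session

There is one attempt and no reset: what is moved stays moved. The work goes in short steps, Python scripts to look and compute and a tool call to move; the robot and the scene stay as the last step left them, time stands still between calls to the robot, and variables do not carry over. Pictures are saved under pics/ and viewed, at most 10 in all, crops included, and the job is handed in when it is done.

Besides the shell and the picture viewer there is one more tool, called after "Request:" by a JSON object that holds its "fn" and its "kwargs", one argument or row to a line. play_rows: Moves the arm, as the interface text tells. Its arguments: {"type":"object","properties":{"rows":{"type":"array"},"squeeze":{"type":"number"}},"required":["rows"]}

```bash
mkdir -p pics; ls; python3 - <<'E'
from cell import robot, optics
import cv2
for n in("top","scene"):
    p,d=optics.read_camera(n); cv2.imwrite(f"pics/{n}0.png",p[:,:,::-1]); 
    m=optics.camera_model(n); print(n,m)
s=robot.observe(); print(s)
E
```

```text
pics
top {'fx': 554.4848592059711, 'fy': 554.4848592059711, 'cx': 315.11910293466565, 'cy': 239.87736173795972, 'origin': array([ 0.30729359, -0.00850384,  1.36781068]), 'rotation': array([ 0.14414795,  0.00539845, -1.55752119])}
scene {'fx': 437.8240133694921, 'fy': 437.8240133694921, 'cx': 319.92659805929844, 'cy': 242.93361218589916, 'origin': array([0.94018024, 0.50912305, 0.75870057]), 'rotation': array([0.81257004, 0.01290603, 2.39857365])}
{'time': 0.1, 'qpos': array([ 1.04097336e+00,  3.42642099e-01,  1.52491898e+00, -2.37729439e-05,
        1.27543058e+00, -1.46013962e-01]), 'qvel': array([ 1.31736090e-03, -8.96546586e-04, -1.81045465e-03,  4.30308810e-04,
       -2.03761731e-03, -2.21551735e-06]), 'joint_efforts': array([ 2.69392709e-03, -4.32003021e+01, -2.44695801e+01,  7.21383607e-02,
        5.25673782e-02, -1.07926169e-05]), 'tool_pos': array([0.196403  , 0.48650192, 0.24312102]), 'tool_rot': array([-3.14020523e+00, -1.81057249e-04,  2.75779046e+00]), 'contact_force': array([ 0.21473793, -0.80918264,  0.12593835]), 'torque': array([-0.00158963,  0.01686309, -0.01703108]), 'grip_force': 0.0, 'opening': 0.0917788540357959}
```

View pics/top0.png

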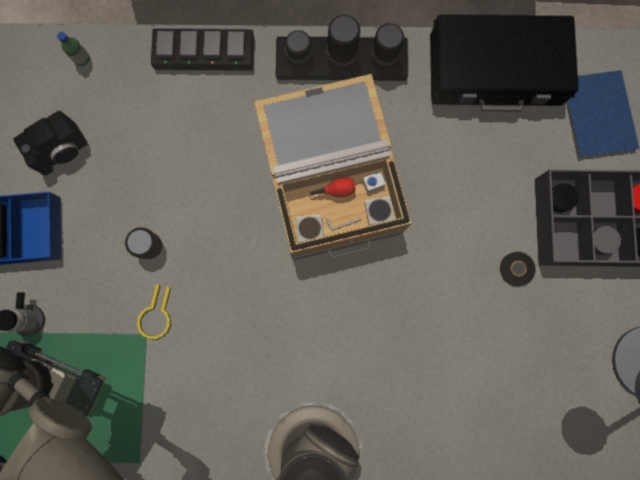

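View pics/scene0.png

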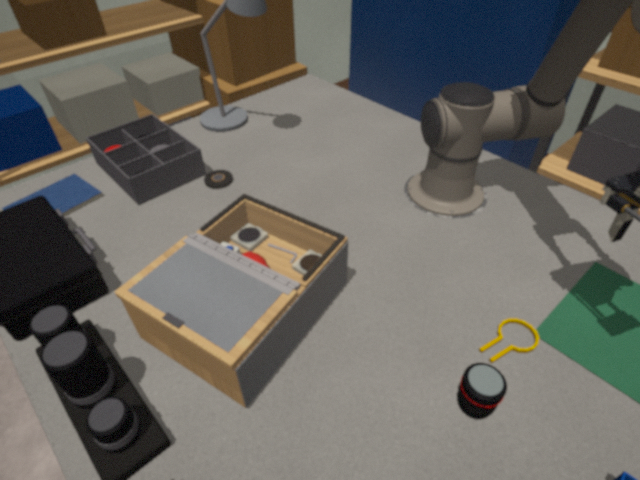

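```bash
python3 - <<'E'
import cv2
p=cv2.imread("pics/top0.png")
cv2.imwrite("pics/crop1.png",cv2.resize(p[145:265,265:425],None,fx=5,fy=5,interpolation=cv2.INTER_CUBIC))
E
```

```text
(no output)
```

View pics/crop1.png

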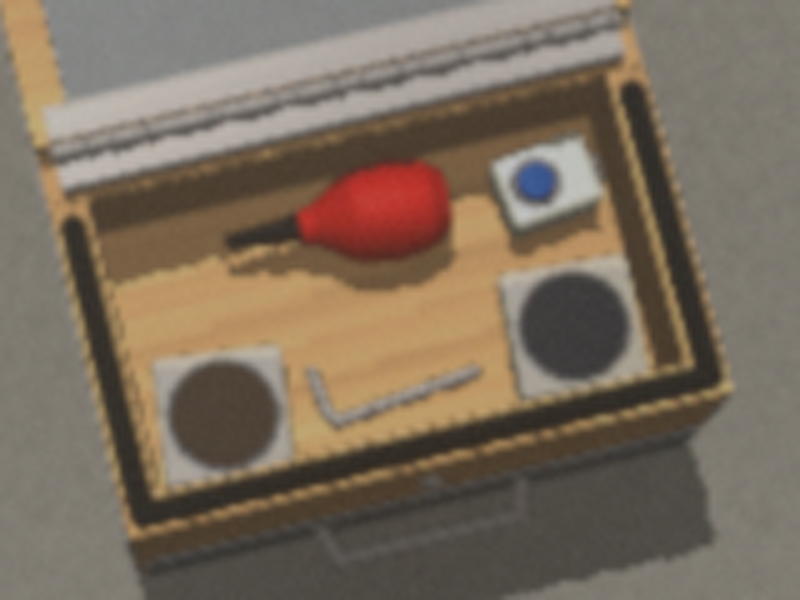

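```bash
cat > h.py <<'E'
import numpy as np, cv2
from cell import robot, optics
from scipy.spatial.transform import Rotation as Ro
from scipy.optimize import least_squares
U=np.array([[65,130],[-75,130],[-75,-130],[65,-130]])/1e3
def toplane(n,px,z):
    m=optics.camera_model(n); px=np.atleast_2d(px).astype(float)
    R=Ro.from_euler('xyz',m['rotation'])
    d=R.apply(np.c_[(px[:,0]-m['cx'])/m['fx'],-(px[:,1]-m['cy'])/m['fy'],-np.ones(len(px))])
    return (m['origin']+d*((z-m['origin'][2])/d[:,2])[:,None])[:,:2]
def cab2w(p,c): # p=(x,y,yaw)
    return np.asarray(c)@np.array([[np.cos(p[2]),np.sin(p[2])],[-np.sin(p[2]),np.cos(p[2])]])+p[:2]
def w2cab(p,w):
    return (np.asarray(w)-p[:2])@np.array([[np.cos(p[2]),-np.sin(p[2])],[np.sin(p[2]),np.cos(p[2])]])
def fitpts(w):
    return least_squares(lambda p:(cab2w(p,U)-w).ravel(),[.6,0,.23]).x
def udist(c):
    D=[]
    for a,b in zip(U[:-1],U[1:]):
        t=np.clip(((c-a)@(b-a))/((b-a)@(b-a)),0,1); D.append(np.linalg.norm(c-a-t[:,None]*(b-a),axis=1))
    return np.min(D,0)
E
python3 - <<'E'
from h import *
cl=np.array([[73,218],[142,512],[708,375],[633,85]])
px=(cl+.5)/5-.5+[265,145]
w=toplane("top",px,.157); p=fitpts(w); print(p, (cab2w(p,U)-w)*1e3)
for n in("top","scene"):
    g=cv2.imread(f"pics/{n}0.png").max(2)
    v,u=np.nonzero(g<60); w=toplane(n,np.c_[u,v],.156); q=p.copy()
    for k in range(8):
        c=w2cab(q,w); s=w[(udist(c)<(.012 if k<4 else .009))]
        q=least_squares(lambda a:udist(w2cab(a,s)),q,loss='soft_l1',f_scale=.003).x
    r=udist(w2cab(q,s)); print(n,len(s),q,r.mean()*1e3)
    print(cab2w(q,U), np.hypot(*cab2w(q,U).T))
E
```

```text
[ 0.56966241 -0.05832406  0.24994423] [[ 1.70507133  1.42848625]
 [-1.64874557  0.2059434 ]
 [-1.7309635  -1.94819068]
 [ 1.67463774  0.31376103]]
top 705 [ 0.57032523 -0.05774058  0.25564018] 1.6942572087218215
[[ 0.60034041  0.08447084]
 [ 0.46489018  0.04906977]
 [ 0.53063504 -0.20248065]
 [ 0.66608527 -0.16707958]] [0.60625401 0.4674727  0.56795419 0.68672059]
scene 17 [ 0.58284326 -0.05202788  0.25733101] 0.7823941106043966
[[ 0.61261794  0.09023409]
 [ 0.47722777  0.05460404]
 [ 0.54339786 -0.19683485]
 [ 0.67878803 -0.1612048 ]] [0.61922769 0.48034148 0.57794912 0.69766767]
```

Request:
{"fn": "play_rows", "kwargs": {
  "rows": [
    [-1,-0.45,0,0,0,-0.013,0],
    [-3.1,-1.34,0.1,0,0,-0.038,0],
    [-6.3,-2.7,0.3,0,0,-0.077,0],
    [-9.9,-4.3,0.5,0,0,-0.121,0],
    [-14.1,-6.05,0.8,0,0,-0.173,0],
    [-18.3,-7.84,1.0,0,0,-0.224,0],
    [-22.5,-9.6,1.3,0,0,-0.275,0],
    [-26.6,-11.4,1.5,0,0,-0.326,0],
    [-30.8,-13.2,1.8,0,0,-0.377,0],
    [-35,-15,2.0,0,0,-0.428,0],
    [-39.2,-16.8,2.2,0,0,-0.479,0],
    [-42.8,-18.4,2.5,0,0,-0.524,0],
    [-46,-19.7,2.6,0,0,-0.562,0],
    [-48.6,-20.8,2.8,0,0,-0.594,0],
    [-50.7,-21.7,2.9,0,0,-0.62,0],
    [-51.7,-22.2,3,0,0,-0.633,0],
    [-52.2,-22.4,3,0,0,-0.639,0],
    [-52.2,-22.4,3,0,0,-0.639,0]
  ],
  "squeeze": 5
}}

```text
time: 1.9
tool_pos: [0.5965, 0.0838, 0.2135]
tool_rot: [3.141, -0.001, -2.887]
contact_force: [-0.2, -0.7, -0.0]
opening: 0.0002
grip_force: 0.0
```

```bash
python3 - <<'E'
from h import *
p,d=optics.read_camera("scene"); q,_=optics.read_camera("top")
a=cv2.resize(p[170:320,200:400,::-1],None,fx=4,fy=4,interpolation=cv2.INTER_CUBIC)
cv2.imwrite("pics/s1.png",a)
print(robot.observe()['tool_pos'],robot.observe()['tool_rot'],robot.observe()['contact_force'])
# project model strip onto the scene for a calibration check
m=optics.camera_model("scene");R=Ro.from_euler('xyz',m['rotation'])
P=np.c_[cab2w([.57033,-.05774,.2556],U),[.158]*4]
c=R.inv().apply(P-m['origin']); uv=np.c_[m['cx']+m['fx']*c[:,0]/-c[:,2],m['cy']-m['fy']*c[:,1]/-c[:,2]]
print((uv-[200,170])*4)
E
```

```text
[0.59612444 0.08449765 0.21382401] [ 3.14113119e+00 -2.28604620e-04 -2.88594047e+00] [-0.78062731  1.1212736   1.4660294 ]
[[416.21769118 429.10042587]
 [571.04981028 255.76862608]
 [177.28794296  92.95973217]
 [  3.52120703 231.34093871]]
```

View pics/s1.png

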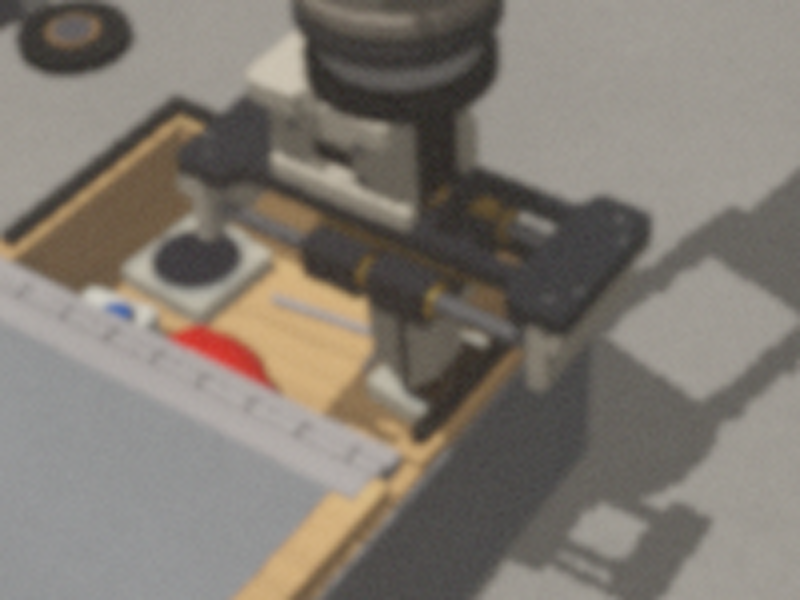

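Request:
{"fn": "play_rows", "kwargs": {
  "rows": [
    [0,0,0.3,0,0,0,0],
    [0,0,0.8,0,0,0,0],
    [0,0,1.4,0,0,0,0],
    [0,0,2.0,0,0,0,0],
    [0,0,2.5,0,0,0,0],
    [0,0,2.9,0,0,0,0],
    [0,0,3.2,0,0,0,0],
    [0,0,3.4,0,0,0,0],
    [0,0,3.5,0,0,0,0],
    [0,0,3.5,0,0,0,0]
  ]
}}

```text
time: 3.0
tool_pos: [0.5967, 0.0836, 0.1787]
tool_rot: [3.142, 0.0, -2.886]
contact_force: [0.3, -0.1, -0.5]
opening: 0.0005
grip_force: 0.0
```

Request:
{"fn": "play_rows", "kwargs": {
  "rows": [
    [0,0,0.1,0,0,0,0],
    [0,0,0.2,0,0,0,0],
    [0,0,0.2,0,0,0,0]
  ]
}}

```text
time: 3.3
tool_pos: [0.5967, 0.0837, 0.1766]
tool_rot: [3.142, -0.0, -2.886]
contact_force: [0.6, -0.2, -0.2]
opening: 0.0004
grip_force: 0.0
```

Request:
{"fn": "play_rows", "kwargs": {
  "rows": [
    [0,0,0.05,0,0,0,0],
    [0,0,0.1,0,0,0,0],
    [0,0,0.1,0,0,0,0]
  ]
}}

```text
time: 3.6
tool_pos: [0.5967, 0.0837, 0.1756]
tool_rot: [3.141, -0.0, -2.886]
contact_force: [-0.3, 0.2, -0.2]
opening: 0.0006
grip_force: 0.0
```

Request:
{"fn": "play_rows", "kwargs": {
  "rows": [
    [0,0,0.05,0,0,0,0],
    [0,0,0.05,0,0,0,0]
  ]
}}

```text
time: 3.8
tool_pos: [0.5968, 0.0837, 0.1753]
tool_rot: [3.142, 0.0, -2.886]
contact_force: [-0.2, 0.1, -0.7]
opening: 0.0002
grip_force: 0.2
```

Request:
{"fn": "play_rows", "kwargs": {
  "rows": [
    [0,0,0.05,0,0,0,0],
    [0,0,0.05,0,0,0,0]
  ]
}}

```text
time: 4.0
tool_pos: [0.5968, 0.0837, 0.1752]
tool_rot: [-3.141, 0.001, -2.886]
contact_force: [-0.7, -0.1, 3.0]
opening: 0.0002
grip_force: 1.6
```

Request:
{"fn": "play_rows", "kwargs": {
  "rows": [
    [0,0,0.03,0,0,0,0],
    [0,0,0.03,0,0,0,0]
  ]
}}

```text
time: 4.2
tool_pos: [0.5968, 0.0837, 0.175]
tool_rot: [-3.141, 0.001, -2.886]
contact_force: [-1.4, 0.5, 5.7]
opening: 0.0004
grip_force: 2.7
```

Request:
{"fn": "play_rows", "kwargs": {
  "rows": [
    [0.1,0,0,0,0,0,0],
    [0.3,0,0,0,0,0,0],
    [0.55,0,0,0,0,0,0],
    [0.8,0,0,0,0,0,0],
    [1.05,0,0,0,0,0,0],
    [1.3,0,0,0,0,0,0],
    [1.55,0,0,0,0,0,0],
    [1.8,0,0,0,0,0,0],
    [2.05,0,0,0,0,0,0],
    [2.3,0,0,0,0,0,0]
  ]
}}

```text
time: 5.2
tool_pos: [0.5752, 0.0779, 0.1751]
tool_rot: [-3.141, 0.003, -2.886]
contact_force: [3.1, 0.7, 4.9]
opening: 0.0003
grip_force: 2.7
```

Request:
{"fn": "play_rows", "kwargs": {
  "rows": [
    [0.25,0,0,0,0,0,0],
    [0.5,0,0,0,0,0,0],
    [0.75,0,0,0,0,0,0],
    [1.0,0,0,0,0,0,0],
    [1.25,0,0,0,0,0,0],
    [1.5,0,0,0,0,0,0],
    [1.75,0,0,0,0,0,0],
    [2.0,0,0,0,0,0,0],
    [2.25,0,0,0,0,0,0],
    [2.5,0,0,0,0,0,0],
    [2.75,0,0,0,0,0,0],
    [3.0,0,0,0,0,0,0],
    [3.25,0,0,0,0,0,0],
    [3.5,0,0,0,0,0,0],
    [3.75,0,0,0,0,0,0],
    [4.0,0,0,0,0,0,0]
  ]
}}

```text
time: 6.8
tool_pos: [0.5366, 0.0678, 0.1751]
tool_rot: [-3.141, 0.003, -2.886]
contact_force: [3.6, 0.6, 5.7]
opening: 0.0005
grip_force: 2.7
```

Request:
{"fn": "play_rows", "kwargs": {
  "rows": [
    [0.25,0,0,0,0,0,0],
    [0.5,0,0,0,0,0,0],
    [0.75,0,0,0,0,0,0],
    [1.0,0,0,0,0,0,0],
    [1.25,0,0,0,0,0,0],
    [1.5,0,0,0,0,0,0],
    [1.75,0,0,0,0,0,0],
    [2.0,0,0,0,0,0,0],
    [2.25,0,0,0,0,0,0],
    [2.5,0,0,0,0,0,0],
    [2.75,0,0,0,0,0,0],
    [3.0,0,0,0,0,0,0],
    [3.25,0,0,0,0,0,0],
    [3.5,0,0,0,0,0,0],
    [3.75,0,0,0,0,0,0],
    [4.0,0,0,0,0,0,0]
  ]
}}

```text
time: 8.4
tool_pos: [0.498, 0.0577, 0.1751]
tool_rot: [-3.141, 0.003, -2.886]
contact_force: [3.5, 0.8, 4.8]
opening: 0.0007
grip_force: 2.8
```

Request:
{"fn": "play_rows", "kwargs": {
  "rows": [
    [0.25,0,0,0,0,0,0],
    [0.5,0,0,0,0,0,0],
    [0.75,0,0,0,0,0,0],
    [1.0,0,0,0,0,0,0],
    [1.25,0,0,0,0,0,0],
    [1.5,0,0,0,0,0,0],
    [1.75,0,0,0,0,0,0],
    [2.0,0,0,0,0,0,0],
    [2.25,0,0,0,0,0,0],
    [2.5,0,0,0,0,0,0],
    [2.75,0,0,0,0,0,0],
    [3.0,0,0,0,0,0,0],
    [3.2,0,0,0,0,0,0],
    [3.3,0,0,0,0,0,0]
  ]
}}

```text
time: 9.8
tool_pos: [0.466, 0.0493, 0.1751]
tool_rot: [-3.141, 0.003, -2.887]
contact_force: [4.4, 1.1, 5.5]
opening: 0.0003
grip_force: 2.7
```

Request:
{"fn": "play_rows", "kwargs": {
  "rows": [
    [0,-0.1,0,0,0,0,0],
    [0,-0.3,0,0,0,0,0],
    [0,-0.5,0,0,0,0,0],
    [0,-0.75,0,0,0,0,0],
    [0,-1.0,0,0,0,0,0],
    [0,-1.25,0,0,0,0,0],
    [0,-1.5,0,0,0,0,0],
    [0,-1.75,0,0,0,0,0],
    [0,-2,0,0,0,0,0]
  ]
}}

```text
time: 10.7
tool_pos: [0.4695, 0.0312, 0.1749]
tool_rot: [3.139, 0.0, -2.887]
contact_force: [-1.4, 7.0, 9.5]
opening: -0.0
grip_force: 4.7
```

Request:
{"fn": "play_rows", "kwargs": {
  "rows": [
    [0,-0.25,-0.02,0,0,0,0],
    [0,-0.5,-0.04,0,0,0,0],
    [0,-0.75,-0.04,0,0,0,0],
    [0,-1.0,-0.04,0,0,0,0],
    [0,-1.25,-0.04,0,0,0,0],
    [0,-1.5,-0.04,0,0,0,0],
    [0,-1.75,-0.04,0,0,0,0],
    [0,-2,-0.04,0,0,0,0]
  ]
}}

```text
time: 11.5
tool_pos: [0.4743, 0.0116, 0.1749]
tool_rot: [3.139, -0.001, -2.886]
contact_force: [-0.2, 5.4, 6.6]
opening: 0.0005
grip_force: 3.6
```

Request:
{"fn": "play_rows", "kwargs": {
  "rows": [
    [0,-0.25,-0.01,0,0,0,0],
    [0,-0.5,-0.01,0,0,0,0],
    [0,-0.75,-0.01,0,0,0,0],
    [0,-1.0,-0.01,0,0,0,0],
    [0,-1.25,-0.01,0,0,0,0],
    [0,-1.5,-0.01,0,0,0,0],
    [0,-1.75,-0.01,0,0,0,0],
    [0,-2,-0.01,0,0,0,0],
    [0,-2.25,-0.01,0,0,0,0],
    [0,-2.5,-0.01,0,0,0,0],
    [0,-2.75,-0.01,0,0,0,0],
    [0,-3.0,-0.01,0,0,0,0],
    [0,-3.25,-0.01,0,0,0,0],
    [0,-3.5,-0.01,0,0,0,0],
    [0,-3.75,-0.01,0,0,0,0],
    [0,-4.0,-0.01,0,0,0,0]
  ]
}}

```text
time: 13.1
tool_pos: [0.4844, -0.0271, 0.175]
tool_rot: [3.139, -0.001, -2.886]
contact_force: [-1.4, 5.7, 6.5]
opening: 0.0005
grip_force: 3.5
```

Request:
{"fn": "play_rows", "kwargs": {
  "rows": [
    [0,-0.25,0,0,0,0,0],
    [0,-0.5,0,0,0,0,0],
    [0,-0.75,0,0,0,0,0],
    [0,-1.0,0,0,0,0,0],
    [0,-1.25,0,0,0,0,0],
    [0,-1.5,0,0,0,0,0],
    [0,-1.75,0,0,0,0,0],
    [0,-2,0,0,0,0,0],
    [0,-2.25,0,0,0,0,0],
    [0,-2.5,0,0,0,0,0],
    [0,-2.75,0,0,0,0,0],
    [0,-3.0,0,0,0,0,0],
    [0,-3.25,0,0,0,0,0],
    [0,-3.5,0,0,0,0,0],
    [0,-3.75,0,0,0,0,0],
    [0,-4.0,0,0,0,0,0]
  ]
}}

```text
time: 14.7
tool_pos: [0.4945, -0.0656, 0.175]
tool_rot: [3.139, -0.001, -2.886]
contact_force: [-0.7, 4.4, 6.9]
opening: 0.0004
grip_force: 3.6
```

Request:
{"fn": "play_rows", "kwargs": {
  "rows": [
    [0,-0.25,0,0,0,0,0],
    [0,-0.5,0,0,0,0,0],
    [0,-0.75,0,0,0,0,0],
    [0,-1.0,0,0,0,0,0],
    [0,-1.25,0,0,0,0,0],
    [0,-1.5,0,0,0,0,0],
    [0,-1.75,0,0,0,0,0],
    [0,-2,0,0,0,0,0],
    [0,-2.25,0,0,0,0,0],
    [0,-2.5,0,0,0,0,0],
    [0,-2.75,0,0,0,0,0],
    [0,-3.0,0,0,0,0,0],
    [0,-3.25,0,0,0,0,0],
    [0,-3.5,0,0,0,0,0],
    [0,-3.75,0,0,0,0,0],
    [0,-4.0,0,0,0,0,0]
  ]
}}

```text
time: 16.3
tool_pos: [0.5045, -0.1042, 0.1749]
tool_rot: [3.139, -0.001, -2.886]
contact_force: [-1.5, 5.4, 7.7]
opening: 0.0007
grip_force: 3.7
```

Request:
{"fn": "play_rows", "kwargs": {
  "rows": [
    [0,-0.25,-0.01,0,0,0,0],
    [0,-0.5,-0.01,0,0,0,0],
    [0,-0.75,-0.01,0,0,0,0],
    [0,-1.0,-0.01,0,0,0,0],
    [0,-1.25,-0.01,0,0,0,0],
    [0,-1.5,-0.01,0,0,0,0],
    [0,-1.75,-0.01,0,0,0,0],
    [0,-2,-0.01,0,0,0,0],
    [0,-2.25,-0.01,0,0,0,0],
    [0,-2.5,-0.01,0,0,0,0],
    [0,-2.75,-0.01,0,0,0,0],
    [0,-3.0,-0.01,0,0,0,0],
    [0,-3.25,-0.01,0,0,0,0],
    [0,-3.5,-0.01,0,0,0,0],
    [0,-3.75,-0.01,0,0,0,0],
    [0,-4.0,-0.01,0,0,0,0]
  ]
}}

```text
time: 17.9
tool_pos: [0.5147, -0.1429, 0.175]
tool_rot: [3.138, -0.001, -2.886]
contact_force: [-1.3, 5.7, 7.7]
opening: 0.0005
grip_force: 3.5
```

Request:
{"fn": "play_rows", "kwargs": {
  "rows": [
    [0,-0.25,0,0,0,0,0],
    [0,-0.5,0,0,0,0,0],
    [0,-0.75,0,0,0,0,0],
    [0,-1.0,0,0,0,0,0],
    [0,-1.25,0,0,0,0,0],
    [0,-1.5,0,0,0,0,0],
    [0,-1.75,0,0,0,0,0],
    [0,-2,0,0,0,0,0],
    [0,-2.25,0,0,0,0,0],
    [0,-2.5,0,0,0,0,0],
    [0,-2.75,0,0,0,0,0],
    [0,-3.0,0,0,0,0,0],
    [0,-3.25,0,0,0,0,0],
    [0,-3.5,0,0,0,0,0],
    [0,-3.75,0,0,0,0,0],
    [0,-4.0,0,0,0,0,0]
  ]
}}

```text
time: 19.5
tool_pos: [0.5248, -0.1815, 0.175]
tool_rot: [3.138, -0.001, -2.886]
contact_force: [-1.4, 4.1, 7.4]
opening: 0.0006
grip_force: 3.4
```

Request:
{"fn": "play_rows", "kwargs": {
  "rows": [
    [0,-0.25,0,0,0,0,0],
    [0,-0.5,0,0,0,0,0],
    [0,-0.75,0,0,0,0,0],
    [0,-1.0,0,0,0,0,0],
    [0,-1.25,0,0,0,0,0],
    [0,-1.5,0,0,0,0,0],
    [0,-1.75,0,0,0,0,0],
    [0,-1.9,0,0,0,0,0],
    [0,-2.0,0,0,0,0,0]
  ]
}}

```text
time: 20.4
tool_pos: [0.5298, -0.2005, 0.1751]
tool_rot: [3.138, -0.001, -2.886]
contact_force: [-0.9, 6.5, 9.4]
opening: 0.0005
grip_force: 4.3
```

Request:
{"fn": "play_rows", "kwargs": {
  "rows": [
    [-0.1,0,0,0,0,0,0],
    [-0.3,0,0,0,0,0,0],
    [-0.5,0,0,0,0,0,0],
    [-0.75,0,0,0,0,0,0],
    [-1,0,0,0,0,0,0]
  ]
}}

```text
time: 20.9
tool_pos: [0.5386, -0.1999, 0.1751]
tool_rot: [3.141, -0.004, -2.886]
contact_force: [-6.0, -1.9, 7.8]
opening: 0.0005
grip_force: 4.1
```

Request:
{"fn": "play_rows", "kwargs": {
  "rows": [
    [-0.25,0,-0.02,0,0,0,0],
    [-0.5,0,-0.02,0,0,0,0],
    [-0.75,0,-0.02,0,0,0,0],
    [-1.0,0,-0.02,0,0,0,0],
    [-1.25,0,-0.02,0,0,0,0],
    [-1.5,0,-0.02,0,0,0,0],
    [-1.75,0,-0.02,0,0,0,0],
    [-2.0,0,-0.02,0,0,0,0]
  ]
}}

```text
time: 21.7
tool_pos: [0.5582, -0.195, 0.1751]
tool_rot: [3.141, -0.004, -2.886]
contact_force: [-4.7, -0.8, 5.7]
opening: 0.0001
grip_force: 3.2
```

x is now −44; 106 mm left.

Request:
{"fn": "play_rows", "kwargs": {
  "rows": [
    [-0.25,0,0,0,0,0,0],
    [-0.5,0,0,0,0,0,0],
    [-0.75,0,0,0,0,0,0],
    [-1.0,0,0,0,0,0,0],
    [-1.25,0,0,0,0,0,0],
    [-1.5,0,0,0,0,0,0],
    [-1.75,0,0,0,0,0,0],
    [-2.0,0,0,0,0,0,0],
    [-2.25,0,0,0,0,0,0],
    [-2.5,0,0,0,0,0,0],
    [-2.75,0,0,0,0,0,0],
    [-3.0,0,0,0,0,0,0],
    [-3.25,0,0,0,0,0,0],
    [-3.5,0,0,0,0,0,0],
    [-3.75,0,0,0,0,0,0],
    [-4.0,0,0,0,0,0,0]
  ]
}}

```text
time: 23.3
tool_pos: [0.5969, -0.1849, 0.1751]
tool_rot: [3.141, -0.004, -2.887]
contact_force: [-5.3, -2.4, 5.2]
opening: 0.0006
grip_force: 3.2
```

Request:
{"fn": "play_rows", "kwargs": {
  "rows": [
    [-0.25,0,0,0,0,0,0],
    [-0.5,0,0,0,0,0,0],
    [-0.75,0,0,0,0,0,0],
    [-1.0,0,0,0,0,0,0],
    [-1.25,0,0,0,0,0,0],
    [-1.5,0,0,0,0,0,0],
    [-1.75,0,0,0,0,0,0],
    [-2.0,0,0,0,0,0,0],
    [-2.25,0,0,0,0,0,0],
    [-2.5,0,0,0,0,0,0],
    [-2.75,0,0,0,0,0,0],
    [-3.0,0,0,0,0,0,0],
    [-3.25,0,0,0,0,0,0],
    [-3.5,0,0,0,0,0,0],
    [-3.75,0,0,0,0,0,0],
    [-4.0,0,0,0,0,0,0]
  ]
}}

```text
time: 24.9
tool_pos: [0.6356, -0.1749, 0.1751]
tool_rot: [3.141, -0.004, -2.887]
contact_force: [-4.6, -1.8, 6.0]
opening: 0.0003
grip_force: 3.1
```

Request:
{"fn": "play_rows", "kwargs": {
  "rows": [
    [-0.25,0,0,0,0,0,0],
    [-0.5,0,0,0,0,0,0],
    [-0.75,0,0,0,0,0,0],
    [-1.0,0,0,0,0,0,0],
    [-1.25,0,0,0,0,0,0],
    [-1.5,0,0,0,0,0,0],
    [-1.75,0,0,0,0,0,0],
    [-2.0,0,0,0,0,0,0],
    [-2.25,0,0,0,0,0,0],
    [-2.5,0,0,0,0,0,0],
    [-2.65,0,0,0,0,0,0],
    [-2.7,0,0,0,0,0,0],
    [-2.7,0,0,0,0,0,0]
  ]
}}

```text
time: 26.2
tool_pos: [0.6618, -0.1681, 0.1751]
tool_rot: [3.141, -0.003, -2.887]
contact_force: [-3.9, -2.2, 5.5]
opening: 0.0004
grip_force: 2.8
```

Request:
{"fn": "play_rows", "kwargs": {
  "rows": [
    [0,0,-0.1,0,0,0,0],
    [0,0,-0.3,0,0,0,0],
    [0,0,-0.8,0,0,0,0],
    [0,0,-1.5,0,0,0,0],
    [0,0,-2.5,0,0,0,0],
    [0,0,-3.7,0,0,0,0],
    [0.5,0,-5,0,0,0,0],
    [1.5,0,-6.3,0,0,0,0],
    [3,0,-7.5,0,0,0,0],
    [5,0,-8.5,0,0,0,0],
    [7,0,-9,0,0,0,0],
    [9,0,-9,0,0,0,0],
    [11,-1,-9,0,0,0,0],
    [13,-3,-9,0,0,0,0],
    [14.5,-5,-9,0,0,0,0],
    [15.5,-7,-9,0,0,0,0],
    [16,-8.5,-9,0,0,0,0],
    [16,-9.5,-9,0,0,0,0],
    [16,-10,-9,0,0,0,0],
    [16,-10,-9,0,0,0,0]
  ]
}}

```text
time: 28.2
tool_pos: [0.5341, -0.3049, 0.265]
tool_rot: [3.141, 0.0, -2.886]
contact_force: [0.3, 0.1, 0.7]
opening: 0.0008
grip_force: 0.0
```

```bash
python3 - <<'E'
from h import *
p,d=optics.read_camera("top")
cv2.imwrite("pics/top2.png",p[:,:,::-1]); s=robot.observe(); print(s['time'],s['tool_pos'],s['contact_force'])
E
```

```text
28.25 [ 0.53405502 -0.3043307   0.26500038] [-0.43844747 -0.32302089  0.42679249]
```

View pics/top2.png

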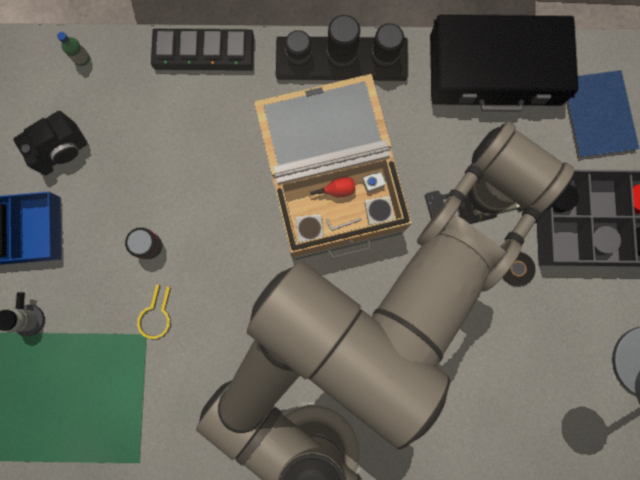

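The picture shows the cabinet, flap and well contents unchanged (well at about 340,210). The hand is clear to the right at about (470,205).

```bash
python3 -c "
from cell import robot
print(robot.hand_in())"
```

```text
the job is handed in; nothing more can be done
None
```

I pressed the whole strip down in one continuous pass, from the left hinge end round the front to the right hinge end. The force readings were about 5–10 N. The last picture showed the flap and everything in the well and on the bench in place. The job was handed in at about 28 s with the hand clear; no verdict came back.

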